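Raise the basket of the parts can on its telescopic stem

ROBOT

A 7-joint arm with a two-finger parallel gripper is mounted at the origin on a cart in front of the work surface, level with it; the furniture and walls round the work are solid. World frame = base frame: x ahead of the robot, y to its left, z up, the work surface at z = 0. Lengths are in mm, angles in rad, forces in N, time in s.
With the tool pointing down it reaches from about 425 to 875 mm from the base axis. Payload 9.9 kg.
Tool frame: the origin (TCP) lies between the finger pads; the fingertips stand 17 mm ahead of it and the grasp point (between the pads) lies 2 mm behind it; z points along the fingers, y is the line along which they close (so a half turn about z gives the same grasp; the last joint's range is limited). The gripper opens to 85 mm and grips with 20 to 120 N. Pads are 22 mm wide; open, the fingers measure 114 mm over their backs; the gripper's body (76 mm by 85 mm) begins 54 mm behind the grasp point. The pads swing forward as they close: fully open they stand 13 mm farther back than shut.
Start: joints at [-1.419, 0.576, 0.025, 1.437, -0.015, 1.129, -0.057], TCP at [157.687, 656.327, 248.289] pointing down, gripper open.
Joint ranges: [-2.76, 2.76], [-0.34, 2.15], [-1.52, 1.57], [0.19, 2.46], [-1.09, 4.23], [0.17, 1.99], [-2.82, 2.82]. Speed limits (rad/s): [2.22, 2.22, 3.01, 3.01, 3.14, 3.14, 3.14].

INTERFACE

Orientations are given as a rotation vector (axis times angle).
In Python, from bench import robot gives the robot as it stands.
- The arm moves only by the shell command python3 -m crank 'ROWS' [FORCE]. ROWS is JSON, a list of rows, each an object of numbers: "gripper": the opening, from -1 (shut) to 1 (fully open); "dx", "dy", "dz": the shift along the tool's x, y, z as a fraction of full scale; "spin": the turn about the tool's z as a fraction of full scale. A call has 1 to 10 rows; each row is the pose to reach, as a shift and turn from the pose commanded when the call began, along the tool's axes at that moment; what a row does not reach only later rows make up. Full scale, the value 1, is 150 mm for a shift and 90 degrees for a turn. A row lasts 1/10 s, in which the tool goes at most 50 mm and 8.59 degrees, less where a joint would pass 70% of its speed; a pose out of reach is approached as far as the arm can. A call with a number of a shift or a turn outside -1 to 1 is refused whole. A call with a gripper value outside its range is refused whole. The fingers move at their own pace and stop on an object; FORCE is the grip in N (left out, the last holds). Time passes only in rows, so rows that repeat a pose let the fingers close. It gives the time, the measured TCP pose, the force, the opening and the grip force at its end, in the units of the state.
- robot.sense(): the state, without advancing time (a new reading comes with each control period).
- robot.capture(name): name is "side" or "top"; returns a dict with "pixels" (384x512x3 uint8, blue, green, red), "vertical_fov" (degrees; the focal length in pixels is half the picture's height over the tangent of half this angle, whatever the lens; pixels are square), "cx", "cy" (the principal point, pixels), "k1" (the pictures are not rectified: a ray, as slopes to the right and down, at radius r is drawn at 1 + k1 r^2 times it, then the intrinsics apply), "xyz" and "orientation" of the camera in the world. Camera axes: x right, y up, looking along -z (the intrinsics and any distortion apply to the point x, -y, -z); pixel columns grow to the right and rows downward; lengths in mm; the calibration is good to about 2 mm. A picture is of the moment at which its call begins. There is no depth.
- robot.hand_in(): hands the job in; it is judged then, once.
The state is a dict: "clock": time; "qpos": joint angles; "joint_velocities": joint speeds; "effort": joint torques, N m; "ee_pos": TCP position; "ee_rot": TCP orientation; "force": force on the tool from outside, world axes, zero at the start; "wrist_torque": the same for the moment, N m; "finger_gap": opening from 0.0 (shut) to 1.0 (fully open); "grasp_force": force on a finger pad.
Only numpy, scipy, OpenCV 4.12 (cv2) and the standard library are available. Lean on these libraries where they do the work, as an engineer would, in place of code of your own. Each camera call takes 0.05 s, during which the arm holds its last target. There are 200 camera calls.

TASK

Take the loose lid off the steel parts can by its knob and lay it on the bench beside the can, right way up and without dropping it. Then take the black grip on the telescopic stem inside the can so that your fingers squeeze its side button in, and draw the stem up past its first stop to the second one, both sections fully out, so that the wire basket stands clear of the can with its two bolts still in it. There is no catch up there and the basket sinks when let go, so finish while still holding the grip at the second stop, ready for someone to pick the bolts out; leave the other things on the bench where they are.

Things in the scene. Friction and masses are not known exactly. Their poses are not given: they have to be found in the camera images.
- parts_can: round open can of bare sheet metal, fixed to the bench by three small screwed feet (out to 116 mm from its axis, 8 mm high). Outside 160 mm across (165 at the rolled rim), inside 155 mm, rim 114 mm above the bench. Origin: centre of its underside; z up along its axis; its yaw is also that of stem, basket and grip. To its left the bench is free (x 0.40 to 0.58, y 0.23 to 0.42 m)
- lid: loose sheet-metal lid, 171 mm across, about 220 g, on the can's rim; a 12 mm skirt hangs outside the rim with 2 mm play: lift straight up first. Origin: centre of the skirt's lower edge, z up: 102 mm above the bench on the can, 0 when lying on the bench. Flat top 16 mm above origin; on it a round black knob 32 mm across, 30 to 51 mm above origin, on a thin neck
- grip: black plastic grip on top of the inner stem section: 58 mm along its x, 30 mm along y, 24 mm high; axes as the can's. Origin: its centre, on the can's axis, 98 mm above the bench when stowed (under the lid), 200 mm at the second stop. Button in the middle of the +y face, low ribs on the -y face. Squeeze it across y level with the origin: 37 mm over the button, 32 mm with it in
- button_face (a point): middle of the outer face of the grey release button (22 mm long, 14 mm high) that stands 7 mm out of the grip's +y face
- release_button (a joint): how far the button is pushed in, m: 0 out, 0.005 fully in; a spring resists with 3 N at first, 7 N fully in. While it is out (less than about 0.003) a catch locks the stowed stem; once the stem has left the catch the button no longer matters
- inner_section (a joint): how far the inner stem section, with grip and basket, is drawn out of the middle section, m: 0 stowed, 0.052 fully out (that is the first stop: it comes first, a pull of about 6 N with the bolts)
- middle_section (a joint): how far the middle stem section is drawn out of the fixed tube, m: 0 stowed, 0.050 fully out. It starts only when the inner section is at its end; the pull then rises by about 3 N. Both fully out (grip raised 102 mm in all) is the second stop, a hard one. Left alone the stem sinks back
- basket_floor (a point): centre of the floor of the round wire basket that hangs round the stem on two wires from the x ends of the grip and rises with it: 135 mm across, wall 38 mm high; floor 12 mm above the bench when stowed. A steel cup 30 mm across, on the fixed tube, sits just under the stowed grip
- bolt_a: hex bolt with nut, 70 mm long, lying in the basket beside the stem; origin: middle of its underside
- bolt_b: second hex bolt with nut, 70 mm long, lying in the basket on the other side of the stem; origin: middle of its underside
- tin: short paint tin, 78 mm across, 77 mm high, standing to the right of the can; not part of the job
- jar: glass jar with a grey cap, 72 mm across, 102 mm high, standing to the right of the can and behind; not part of the job. Farther right stands a tall grey dehumidifier, 0.47 m high (x over 0.37, y below -0.41 m): keep the arm clear of it

How it is judged:
By the outcome, as a careful person would: the job done as asked, in the order asked, and still so for the second after the job is handed in, while the arm keeps its last pose, push and grip.
It also fails if it takes over 51 s, if anything falls off the work surface, if the arm or the gripper's body presses on something with over 40 N, if the wrist force passes 120 N, or if a joint passes its speed limit or range.

## Working session

There is one attempt and no reset: what is moved stays moved. The work goes in short steps, Python scripts to look and compute and a shell command to move; the robot and the scene stay as the last step left them, time stands still between calls to the robot, and variables do not carry over. Pictures are saved under pics/ and viewed, at most 10 in all, crops included, and the job is handed in when it is done.

```bash
mkdir -p pics
cat > h.py <<'E'
import numpy as np, cv2
from scipy.spatial.transform import Rotation as R
from bench import robot
def cam(c):
    f=192/np.tan(np.radians(c["vertical_fov"])/2)
    o=np.array(c["orientation"],float)
    return f,(R.from_rotvec(o).as_matrix() if o.size==3 else o.reshape(3,3)),np.array(c["xyz"],float)
def ray(c,u,v):
    f,M,p=cam(c); a=np.array([(u-c["cx"])/f,(v-c["cy"])/f]); s=a.copy()
    for _ in range(30): s=a/(1+c["k1"]*(s@s))
    return p, M@np.array([s[0],-s[1],-1])
def atz(c,u,v,z):
    p,d=ray(c,u,v); return p+d*(z-p[2])/d[2]
def proj(c,X):
    f,M,p=cam(c); q=M.T@(np.array(X,float)-p); s=np.array([q[0],-q[1]])/-q[2]
    s=s*(1+c["k1"]*(s@s)); return f*s+[c["cx"],c["cy"]]
def tool(X):  # world shift -> tool axes
    s=robot.sense(); return R.from_rotvec(s["ee_rot"]).inv().apply(np.array(X)-s["ee_pos"])
def snap(n,name):
    c=robot.capture(n); np.save(f"pics/{name}.npy",np.array([{k:v for k,v in c.items()}],dtype=object),allow_pickle=True)
    cv2.imwrite(f"pics/{name}.png",np.array(c["pixels"])); return c
def load(name): return np.load(f"pics/{name}.npy",allow_pickle=True)[0]
E
python3 - <<'E'
from h import *
a=snap("top","t0"); b=snap("side","s0")
for c in(a,b): print({k:v for k,v in c.items() if k!="pixels"})
cv2.imwrite("pics/both0.png",cv2.resize(np.vstack([a["pixels"],b["pixels"]]),(400,600)) if 0 else np.hstack([cv2.resize(a["pixels"],(400,300)),cv2.resize(b["pixels"],(400,300))]))
s=robot.sense(); print(s); print(R.from_rotvec(s["ee_rot"]).as_matrix().round(3))
E
```

```text
{'vertical_fov': 50.41997609649704, 'cx': 252.93182033790123, 'cy': 191.40932322014112, 'k1': -0.14533824673791346, 'xyz': array([ 435.98006676, -129.10356143,  972.75275618]), 'orientation': array([ 0.11963227, -0.1039618 , -1.56510054])}
{'vertical_fov': 57.5829807349484, 'cx': 263.07834840921487, 'cy': 189.22341742987547, 'k1': -0.019330316385846705, 'xyz': array([  49.94917105, -172.98541001,  760.37869359]), 'orientation': array([ 0.50634913, -0.46704722, -1.39684671])}
{'clock': 0.1, 'qpos': array([-1.41878074,  0.57644044,  0.0248418 ,  1.43781406, -0.01501667,
        1.12902012, -0.05648878]), 'joint_velocities': array([ 9.69557957e-05,  9.88816405e-04, -8.73517298e-04, -1.21347960e-03,
       -1.27937963e-03, -4.56870323e-05, -1.12487211e-04]), 'effort': array([ 7.15705304e-03, -7.67310762e+01,  2.25875616e+00, -2.86607105e+01,
        1.60714524e-02,  8.69472715e-03, -4.59211037e-05]), 'ee_pos': array([157.59851462, 655.95033609, 247.53736366]), 'ee_rot': array([-3.69482037e-01, -3.11966972e+00,  2.34511187e-03]), 'force': array([-0.12290175, -0.31578497, -0.03258771]), 'wrist_torque': array([-0.01392532, -0.04553425,  0.00384455]), 'grasp_force': 0.0, 'finger_gap': 0.9979836574623568}
[[-0.972  0.234 -0.   ]
 [ 0.234  0.972 -0.001]
 [-0.    -0.001 -1.   ]]
```

View pics/t0.png

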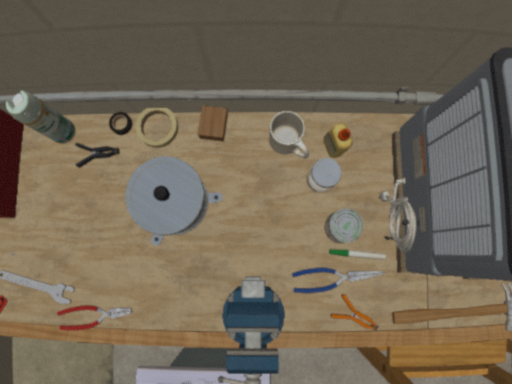

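View pics/s0.png

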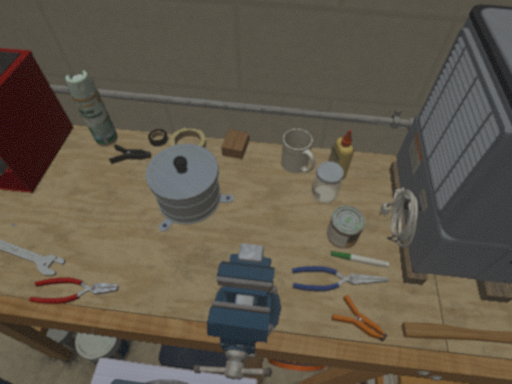

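Top view: can and lid at (165,195), knob at (161,193), feet at (215,197) and (156,239). Side view: knob at (180,164). To the can's left the bench is free between the pliers and the wrench.

Run:
```python
from h import *
t,s=load("t0"),load("s0")
# knob centroid by dark blob
def blob(c,u,v,r=16,th=45):
    g=cv2.cvtColor(c["pixels"],cv2.COLOR_BGR2GRAY); m=np.argwhere(g[v-r:v+r,u-r:u+r]<th); return m.mean(0)[::-1]+[u-r,v-r],len(m)
kt,n1=blob(t,161,193); ks,n2=blob(s,180,164); print(kt,n1,ks,n2)
p,d=ray(t,*kt);q,e=ray(s,*ks)
A=np.stack([d,-e],1); l=np.linalg.lstsq(A,q-p,rcond=None)[0]; print("knob tri",p+l[0]*d,q+l[1]*e)
print("z=143:",atz(t,*kt,145),atz(s,*ks,145))
for n,c,uvz in(("T",t,[(126,195,118),(205,195,118),(165,157,118),(165,234,118),(215,197,8),(156,239,8),(76,160,0),(118,150,0),(70,295,0),(60,312,0),(130,311,0),(253,280,50),(346,212,77),(327,165,102),(211,122,20)]),("S",s,[(228,198,8),(165,226,8)])):
  for u,v,z in uvz: print(n,u,v,atz(c,u,v,z).round(0))
for n,X in(("lidspot",[490,330,0]),): print(n,proj(t,X),proj(s,X))
```

```text
[161.27027027 193.2027027 ] 148 [180.48648649 164.59459459] 111
knob tri [551.94754379  71.51152456 134.68056234] [551.63991993  72.84025527 134.95606254]
z=143: [550.519601    69.04129003 145.        ] [543.58304726  68.89243265 145.        ]
T 126 195 [550. 153. 118.]
T 205 195 [551. -19. 118.]
T 165 157 [633.  70. 118.]
T 165 234 [467.  65. 118.]
T 215 197 [561. -29.   8.]
T 156 239 [459. 111.   8.]
T 76 160 [655. 328.   0.]
T 118 150 [679. 218.   0.]
T 70 295 [320. 325.   0.]
T 60 312 [277. 351.   0.]
T 130 311 [287. 173.   0.]
T 253 280 [ 369. -120.   50.]
T 346 212 [ 519. -326.   77.]
T 327 165 [ 619. -282.  102.]
T 211 122 [743. -17.  20.]
S 228 198 [558. -30.   8.]
S 165 226 [455. 110.   8.]
lidspot [ 70.98502009 225.28009068] [ 87.01786712 206.68804163]
```

```bash
python3 -m crank '[{"dx":-0.2,"dy":-0.18,"gripper":1},{"dx":-0.5,"dy":-0.45,"gripper":1},{"dx":-0.86,"dy":-0.8,"gripper":1},{"dx":-0.86,"dy":-0.8,"gripper":1},{"dx":-0.86,"dy":-0.8,"gripper":1}]' 40; python3 -c "
from h import *
s=robot.sense();print(s['qpos'],tool([549,68.5,185])/150)"
```

```text
[-1.41878074  0.57644044  0.0248418   1.43781406 -0.01501667  1.12902012
 -0.05648878] [-3.4519679  -3.19782595  0.42190284]validation failed for argument at $[0]...
```

```bash
python3 -m crank '[{"gripper":1,"dx":-0.2,"dy":-0.18,"dz":0,"spin":0},{"gripper":1,"dx":-0.5,"dy":-0.45,"dz":0,"spin":0},{"gripper":1,"dx":-0.86,"dy":-0.8,"dz":0,"spin":0},{"gripper":1,"dx":-0.86,"dy":-0.8,"dz":0,"spin":0},{"gripper":1,"dx":-0.86,"dy":-0.8,"dz":0,"spin":0}]' 40; python3 -c "
from h import *
s=robot.sense();print(s['qpos'],tool([549,68.5,185])/150)"
```

```text
clock: 0.6
ee_pos: [259.2, 504.5, 248.5]
ee_rot: [0.381, 3.116, -0.004]
force: [-0.6, -0.3, 1.1]
finger_gap: 1.001
grasp_force: 0.0
[-1.20593411  0.41531287  0.03732014  1.72809461 -0.01470221  1.0003904
  0.16382754] [-2.57379309 -2.35516163  0.43471709]
```

```bash
M='x'; python3 -m crank '[{"gripper":1,"dx":-0.3,"dy":-0.28,"dz":0,"spin":0},{"gripper":1,"dx":-0.6,"dy":-0.55,"dz":0,"spin":0},{"gripper":1,"dx":-0.9,"dy":-0.82,"dz":0,"spin":0},{"gripper":1,"dx":-0.9,"dy":-0.82,"dz":0,"spin":0},{"gripper":1,"dx":-0.9,"dy":-0.82,"dz":0,"spin":0}]'; python3 -m crank '[{"gripper":1,"dx":-0.3,"dy":-0.28,"dz":0,"spin":0},{"gripper":1,"dx":-0.6,"dy":-0.55,"dz":0,"spin":0},{"gripper":1,"dx":-0.9,"dy":-0.82,"dz":0,"spin":0},{"gripper":1,"dx":-0.9,"dy":-0.82,"dz":0,"spin":0},{"gripper":1,"dx":-0.9,"dy":-0.82,"dz":0,"spin":0}]'; python3 -c "
from h import *
s=robot.sense();print(s['qpos'],tool([549,68.5,185])/150)"
```

```text
clock: 1.1
ee_pos: [360.4, 354.3, 248.4]
ee_rot: [0.38, 3.117, -0.003]
force: [0.3, -0.4, 1.0]
finger_gap: 0.999
grasp_force: 0.0
clock: 1.6
ee_pos: [462.5, 203.8, 248.2]
ee_rot: [0.379, 3.117, -0.002]
force: [-0.6, -0.1, 0.1]
finger_gap: 1.001
grasp_force: 0.0
[-0.60540095  0.32710205  0.13012031  1.88088056 -0.04951355  0.93658913
  0.87622378] [-0.7757152  -0.7373857   0.42354502]
```

```bash
python3 -m crank '[{"gripper":1,"dx":-0.3,"dy":-0.28,"dz":0.15,"spin":0},{"gripper":1,"dx":-0.6,"dy":-0.55,"dz":0.3,"spin":0},{"gripper":0.4,"dx":-0.776,"dy":-0.737,"dz":0.42,"spin":0},{"gripper":0.2,"dx":-0.776,"dy":-0.737,"dz":0.42,"spin":0},{"gripper":0.2,"dx":-0.776,"dy":-0.737,"dz":0.42,"spin":0},{"gripper":0.2,"dx":-0.776,"dy":-0.737,"dz":0.42,"spin":0}]'
python3 - <<'E'
from h import *
s=robot.sense();print(s['ee_pos'],s['finger_gap'])
t=snap("top","t1");c=snap("side","s1")
im=np.hstack([cv2.resize(t["pixels"][120:270,90:240],(390,390)),cv2.resize(c["pixels"][70:220,100:250],(390,390))])
cv2.imwrite("pics/v1.png",im)
E
```

```text
clock: 2.2
ee_pos: [547.2, 74.4, 184.8]
ee_rot: [-0.368, -3.119, -0.001]
force: [-0.7, 0.5, 0.2]
finger_gap: 0.601
grasp_force: 0.0
[547.21865485  74.3554911  184.81930748] 0.6006503823075845
```

View pics/v1.png

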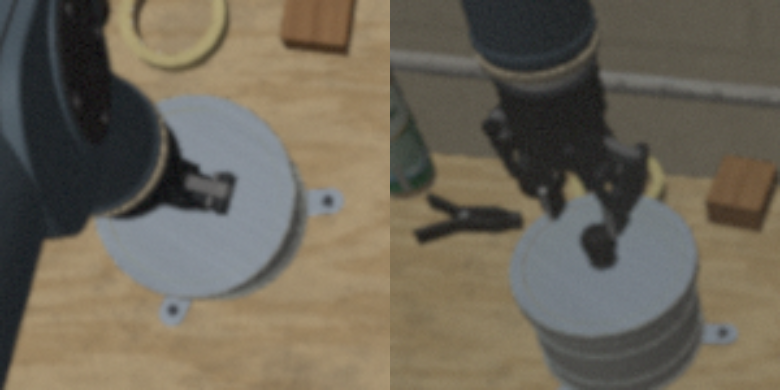

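Top (left crop): the open gripper sits over the lid. Side (right crop): fingertips at about (551,213) and (612,232), knob at (600,245) in the crop. I'll check that against the projected TCP.

Run:
```python
from h import *
c=load("s1"); s=robot.sense(); print(s["clock"],s["ee_pos"],s["joint_velocities"].round(3))
print(proj(c,s["ee_pos"]+[0,0,-13]), proj(c,[549,68.5,142]), tool([549,68.5,143])/150)
```

```text
2.3 [547.13395232  75.04316646 185.50016069] [-0.004 -0.01   0.005  0.001  0.001 -0.003  0.005]
[176.02623615 155.17764564] [181.48472453 163.67200722] [-0.02227408 -0.03988162  0.28328302]
```

```bash
python3 -m crank '[{"gripper":0.4,"dx":-0.02,"dy":-0.04,"dz":0,"spin":0},{"gripper":0.4,"dx":-0.022,"dy":-0.04,"dz":0.1,"spin":0},{"gripper":0.4,"dx":-0.022,"dy":-0.04,"dz":0.2,"spin":0},{"gripper":0.4,"dx":-0.022,"dy":-0.04,"dz":0.28,"spin":0},{"gripper":0.4,"dx":-0.022,"dy":-0.04,"dz":0.28,"spin":0},{"gripper":0.4,"dx":-0.022,"dy":-0.04,"dz":0.28,"spin":0}]' 25; python3 -m crank '[{"gripper":0,"dx":0,"dy":0,"dz":0,"spin":0},{"gripper":-0.1,"dx":0,"dy":0,"dz":0,"spin":0},{"gripper":-0.2,"dx":0,"dy":0,"dz":0,"spin":0},{"gripper":-0.2,"dx":0,"dy":0,"dz":0,"spin":0}]'
```

```text
clock: 2.9
ee_pos: [549.3, 66.2, 143.5]
ee_rot: [-0.369, -3.12, 0.0]
force: [0.1, 0.1, -0.4]
finger_gap: 0.696
grasp_force: 0.0
clock: 3.3
ee_pos: [549.7, 66.4, 143.8]
ee_rot: [0.369, 3.119, 0.001]
force: [1.4, 2.3, 1.3]
finger_gap: 0.395
grasp_force: 1.1
```

```bash
python3 -m crank '[{"gripper":-0.2,"dx":0,"dy":0.012,"dz":0,"spin":0},{"gripper":-0.4,"dx":0,"dy":0.012,"dz":0,"spin":0},{"gripper":-0.6,"dx":0,"dy":0.012,"dz":0,"spin":0},{"gripper":-0.6,"dx":0,"dy":0.012,"dz":0,"spin":0}]' 40
```

```text
clock: 3.7
ee_pos: [549.7, 67.7, 143.6]
ee_rot: [0.37, 3.12, 0.0]
force: [-1.3, 1.6, 4.8]
finger_gap: 0.361
grasp_force: 39.2
```

```bash
python3 -m crank '[{"gripper":-1,"dx":0,"dy":0,"dz":-0.03,"spin":0},{"gripper":-1,"dx":0,"dy":0,"dz":-0.07,"spin":0},{"gripper":-1,"dx":0,"dy":0,"dz":-0.14,"spin":0},{"gripper":-1,"dx":0,"dy":0,"dz":-0.22,"spin":0},{"gripper":-1,"dx":0,"dy":0,"dz":-0.3,"spin":0},{"gripper":-1,"dx":0,"dy":0,"dz":-0.35,"spin":0},{"gripper":-1,"dx":0,"dy":0,"dz":-0.35,"spin":0}]'
python3 - <<'E'
from h import *
s=robot.sense(); print(tool([490,322,195])/150)
c=snap("side","s2"); t=snap("top","t2")
cv2.imwrite("pics/v2.png",np.hstack([cv2.resize(t["pixels"][120:270,90:240],(390,390)),cv2.resize(c["pixels"][70:220,100:250],(390,390))]))
E
```

```text
clock: 4.4
ee_pos: [550.4, 67.8, 197.3]
ee_rot: [0.369, 3.118, 0.001]
force: [-0.7, -0.0, -2.1]
finger_gap: 0.364
grasp_force: 39.9
[0.78745177 1.55389825 0.01520074]
```

View pics/v2.png

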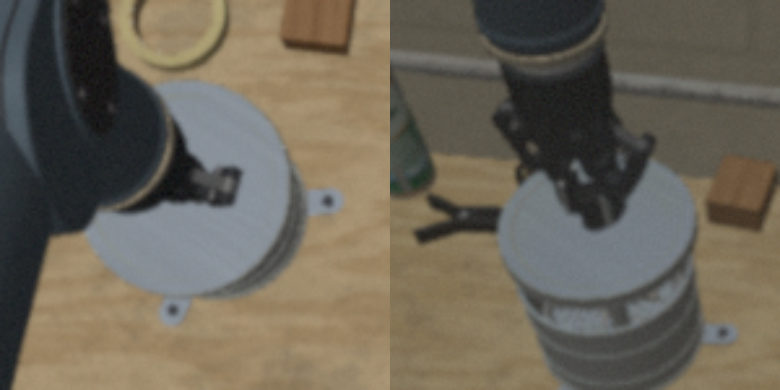

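The pictures show the lid level in the gripper, clear of the can's rim. Next I carry it left.

```bash
python3 -m crank '[{"gripper":-1,"dx":0.05,"dy":0.1,"dz":0,"spin":0},{"gripper":-1,"dx":0.15,"dy":0.3,"dz":0,"spin":0},{"gripper":-1,"dx":0.25,"dy":0.5,"dz":0,"spin":0},{"gripper":-1,"dx":0.36,"dy":0.72,"dz":0,"spin":0},{"gripper":-1,"dx":0.48,"dy":0.95,"dz":0,"spin":0}]';  python3 -m crank '[{"gripper":-1,"dx":0.1,"dy":0.2,"dz":0,"spin":0},{"gripper":-1,"dx":0.2,"dy":0.4,"dz":0,"spin":0},{"gripper":-1,"dx":0.27,"dy":0.52,"dz":0,"spin":0},{"gripper":-1,"dx":0.31,"dy":0.6,"dz":0,"spin":0},{"gripper":-1,"dx":0.31,"dy":0.6,"dz":0.1,"spin":0},{"gripper":-1,"dx":0.31,"dy":0.6,"dz":0.25,"spin":0},{"gripper":-1,"dx":0.31,"dy":0.6,"dz":0.45,"spin":0},{"gripper":-1,"dx":0.31,"dy":0.6,"dz":0.65,"spin":0},{"gripper":-1,"dx":0.31,"dy":0.6,"dz":0.8,"spin":0},{"gripper":-1,"dx":0.31,"dy":0.6,"dz":0.85,"spin":0}]'
python3 - <<'E'
from h import *
s=robot.sense(); print(tool([490,322,41.5])/150)
c=robot.capture("side"); s=robot.sense(); print(s["clock"],s["ee_pos"],s["force"])
cv2.imwrite("pics/v3.png",cv2.resize(c["pixels"][80:290,20:240],(770,600)));
E
```

```text
clock: 5.0
ee_pos: [512.4, 223.9, 195.2]
ee_rot: [-0.371, -3.119, 0.001]
force: [0.5, 0.5, -2.6]
finger_gap: 0.361
grasp_force: 39.9
clock: 6.0
ee_pos: [487.9, 319.8, 65.7]
ee_rot: [-0.371, -3.117, 0.005]
force: [0.2, -0.3, -2.0]
finger_gap: 0.359
grasp_force: 40.0
[-0.01044948  0.01824759  0.16151559]
6.05 [488.04745949 320.0610733   65.89257126] [ 0.03001369  0.41141965 -3.09267494]
```

View pics/v3.png

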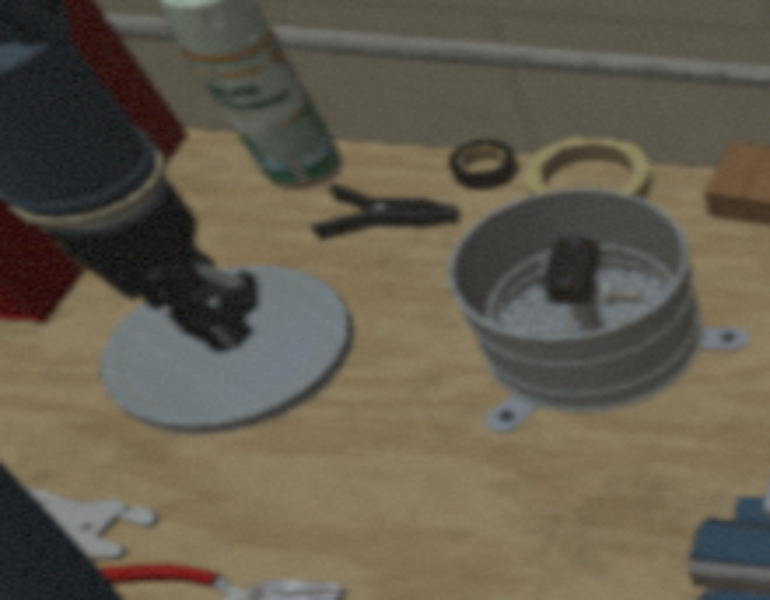

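The lid hangs level over free bench, well clear of the can. The grip is visible in the can at about crop (573,268). Lowering slowly.

```bash
python3 -m crank '[{"gripper":-1,"dx":0,"dy":0,"dz":0.03,"spin":0},{"gripper":-1,"dx":0,"dy":0,"dz":0.06,"spin":0},{"gripper":-1,"dx":0,"dy":0,"dz":0.09,"spin":0},{"gripper":-1,"dx":0,"dy":0,"dz":0.11,"spin":0},{"gripper":-1,"dx":0,"dy":0,"dz":0.13,"spin":0},{"gripper":-1,"dx":0,"dy":0,"dz":0.14,"spin":0},{"gripper":-1,"dx":0,"dy":0,"dz":0.14,"spin":0}]';python3 -m crank '[{"gripper":-1,"dx":0,"dy":0,"dz":0.01,"spin":0},{"gripper":-1,"dx":0,"dy":0,"dz":0.015,"spin":0},{"gripper":-1,"dx":0,"dy":0,"dz":0.015,"spin":0}]'
```

```text
clock: 6.75
ee_pos: [488.7, 321.4, 47.2]
ee_rot: [-0.369, -3.12, 0.0]
force: [-0.2, 0.3, -1.8]
finger_gap: 0.358
grasp_force: 40.0
clock: 7.05
ee_pos: [488.8, 321.5, 45.0]
ee_rot: [-0.369, -3.12, 0.0]
force: [0.6, -0.3, -2.0]
finger_gap: 0.36
grasp_force: 40.0
```

```bash
python3 -m crank '[{"gripper":-1,"dx":0,"dy":0,"dz":0.007,"spin":0},{"gripper":-1,"dx":0,"dy":0,"dz":0.013,"spin":0},{"gripper":-1,"dx":0,"dy":0,"dz":0.013,"spin":0}]';python3 -m crank '[{"gripper":-1,"dx":0,"dy":0,"dz":0.007,"spin":0},{"gripper":-1,"dx":0,"dy":0,"dz":0.013,"spin":0},{"gripper":-1,"dx":0,"dy":0,"dz":0.013,"spin":0}]'
```

```text
clock: 7.35
ee_pos: [488.8, 321.4, 43.0]
ee_rot: [-0.369, -3.12, 0.0]
force: [-0.0, 1.0, -1.7]
finger_gap: 0.357
grasp_force: 40.0
clock: 7.65
ee_pos: [488.9, 321.5, 41.6]
ee_rot: [0.369, 3.12, 0.0]
force: [-1.0, -0.8, 4.4]
finger_gap: 0.364
grasp_force: 40.7
```

```bash
python3 -m crank '[{"gripper":-0.15,"dx":0,"dy":0,"dz":0,"spin":0},{"gripper":0.2,"dx":0,"dy":0,"dz":0,"spin":0},{"gripper":0.5,"dx":0,"dy":0,"dz":0,"spin":0},{"gripper":0.5,"dx":0,"dy":0,"dz":0,"spin":0},{"gripper":0.5,"dx":0,"dy":0,"dz":-0.15,"spin":0},{"gripper":0.5,"dx":0,"dy":0,"dz":-0.45,"spin":0},{"gripper":0.5,"dx":0,"dy":0,"dz":-0.75,"spin":0},{"gripper":0.5,"dx":0,"dy":0,"dz":-1,"spin":0},{"gripper":0.5,"dx":0,"dy":0,"dz":-1,"spin":0}]'
python3 - <<'E'
from h import *
t=snap("top","t4");c=snap("side","s4")
cv2.imwrite("pics/v4.png",np.hstack([cv2.resize(t["pixels"][145:245,115:215],(400,400),interpolation=cv2.INTER_CUBIC),cv2.resize(c["pixels"][120:220,140:240],(400,400),interpolation=cv2.INTER_CUBIC)]))
E
```

```text
clock: 8.55
ee_pos: [491.1, 322.8, 196.4]
ee_rot: [0.369, 3.113, 0.01]
force: [0.7, 1.4, 0.5]
finger_gap: 0.753
grasp_force: 0.0
```

View pics/v4.png

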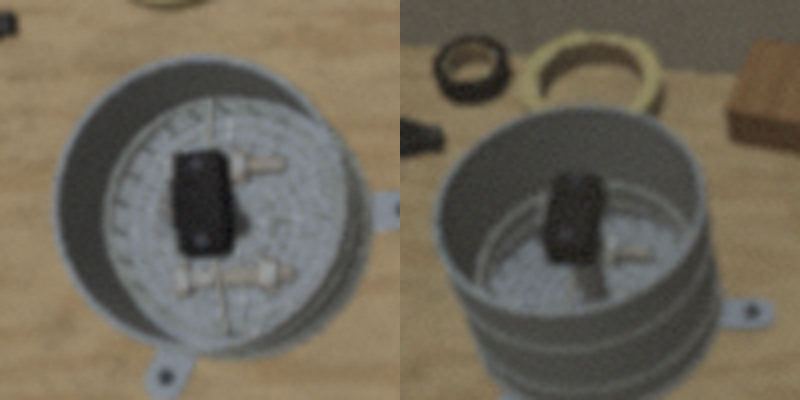

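Top crop: the grip spans about (175–235, 150–255), its long axis nearly along world x with a small yaw; one bolt lies on each side. Next I fit the grip box to both silhouettes.

Run:
```python
from h import *
from scipy.optimize import minimize
t,s=load("t4"),load("s4"); K=4
def mask(c,u,v,r=22,th=60):
    g=cv2.GaussianBlur(cv2.cvtColor(c["pixels"],cv2.COLOR_BGR2GRAY),(3,3),0)[v-r:v+r,u-r:u+r]
    g=cv2.resize(g,None,fx=K,fy=K,interpolation=cv2.INTER_CUBIC)
    n,l,st,_=cv2.connectedComponentsWithStats((g<th).astype(np.uint8)); i=1+st[1:,4].argmax()
    return l==i
views=[(t,165,195),(s,183,175)]
for th in(55,65,75):
  ms=[mask(c,u,v,th=th) for c,u,v in views]
  def cost(p,idx):
    x,y,a=p; e=0
    for i in idx:
        c,u,v=views[i]; co,si=np.cos(a/30),np.sin(a/30)
        P=[proj(c,[x+X*co-Y*si,y+X*si+Y*co,98+Z]) for X in(-29,29) for Y in(-15,15) for Z in(-12,12)]
        H=cv2.convexHull((((np.array(P)-[u-22,v-22]+.5)*K-.5)*16).round().astype(np.int32))
        b=np.zeros(ms[i].shape,np.uint8); cv2.fillConvexPoly(b,H,1,shift=4); b=b>0
        e+=1-(b&ms[i]).sum()/(b|ms[i]).sum()
    return e
  for idx in([0],[1],[0,1]):
    best=min((minimize(cost,[549,68,a0],args=(idx,),method="Nelder-Mead",options=dict(initial_simplex=[[549,68,a0],[556,68,a0],[549,75,a0],[549,68,a0+6]])) for a0 in(-6,0,6)),key=lambda r:r.fun)
    print(th,idx,best.x[:2].round(1),"yaw",np.degrees(best.x[2]/30).round(1),round(best.fun,3),[int(m.sum()) for m in ms])
se=robot.sense(); print(se["ee_pos"])
```

```text
55 [0] [550.1  70.2] yaw 15.6 0.246 [5376, 4597]
55 [1] [553.8  73.1] yaw 12.3 0.206 [5376, 4597]
55 [0, 1] [553.1  71.9] yaw 13.6 0.467 [5376, 4597]
65 [0] [551.6  70.4] yaw 13.8 0.186 [5919, 9964]
65 [1] [553.   73.5] yaw 8.4 0.482 [5919, 9964]
65 [0, 1] [553.   71.5] yaw 11.6 0.701 [5919, 9964]
75 [0] [551.5  70.5] yaw 12.5 0.157 [6337, 17116]
75 [1] [561.   74.2] yaw 4.2 0.659 [6337, 17116]
75 [0, 1] [552.6  70.9] yaw 7.1 0.845 [6337, 17116]
[489.02377167 321.65452991 191.89228425]
```

Run:
```python
from h import *
t=load("t4")
for z in (50,30,12):
    a=atz(t,168.3,169.3,z);b=atz(t,172,227.5,z);d=a-b
    print(z,a,b,np.linalg.norm(d),np.degrees(np.arctan2(d[1],d[0])),(a+b)/2)
# can centre from rim in crop: left 57, right 330ish, top 55 ->rim z114
for u,v in((57,200),(195,55)): print(atz(t,115+u/4,145+v/4,114))
# grip edges in crop (top face z=110): long edges
for p,q in(((174,155),(182,255)),((226,150),(236,250))):
    a,b=[atz(t,115+u/4,145+v/4,110) for u,v in(p,q)];d=a-b;print(a,b,np.degrees(np.arctan2(d[1],d[0])))
```

```text
50 [619.79102149  77.26212413  50.        ] [484.87449311  64.37236338  50.        ] 135.53086571110228 5.457404752397994 [552.3327573   70.81724376  50.        ]
30 [623.77499126  81.73495143  30.        ] [485.93424451  68.56581441  30.        ] 138.46839940694892 5.457404752397992 [554.85461789  75.15038292  30.        ]
12 [627.36056407  85.76049599  12.        ] [486.88802078  72.33992034  12.        ] 141.11217973321092 5.457404752398 [557.12429242  79.05020816  12.        ]
[550.71330183 146.92533389 114.        ]
[630.44302218  73.86986346 114.        ]
[576.00941262  84.27226102 110.        ] [521.67966418  77.95202448 110.        ] 6.635452961493939
[578.76549697  55.79204622 110.        ] [524.5204666   48.65324702 110.        ] 7.497202403977385
```

Wires, grip edges and the feet pattern agree: yaw about 6°, centre about (550, 69). The silhouette yaw is biased by shading, so I'll use 6°.

```bash
python3 -m crank '[{"gripper":0.4,"dx":-0.12,"dy":-0.24,"dz":0,"spin":0},{"gripper":0.4,"dx":-0.26,"dy":-0.5,"dz":0,"spin":0},{"gripper":0.4,"dx":-0.4,"dy":-0.77,"dz":0,"spin":0},{"gripper":0.4,"dx":-0.4,"dy":-0.77,"dz":0,"spin":0}]';python3 -m crank '[{"gripper":0.4,"dx":-0.12,"dy":-0.24,"dz":0,"spin":-0.09},{"gripper":0.4,"dx":-0.26,"dy":-0.5,"dz":0,"spin":-0.18},{"gripper":0.4,"dx":-0.39,"dy":-0.77,"dz":0.1,"spin":-0.217},{"gripper":0.4,"dx":-0.39,"dy":-0.77,"dz":0.2,"spin":-0.217},{"gripper":0.4,"dx":-0.39,"dy":-0.77,"dz":0.2,"spin":-0.217},{"gripper":0.4,"dx":-0.39,"dy":-0.77,"dz":0.2,"spin":-0.217}]'
python3 - <<'E'
from h import *
t=snap("top","t5");c=snap("side","s5"); s=robot.sense()
print(s["ee_pos"],R.from_rotvec(s["ee_rot"]).as_matrix().round(3),tool([550,69,96])/150)
M=R.from_rotvec(s["ee_rot"]).as_matrix()
for n,v in(("t",t),("s",c)): print(n,[proj(v,s["ee_pos"]+M@[0,y,z]).round(1) for y,z in((-30,10),(30,10),(0,0))])
cv2.imwrite("pics/v5.png",np.hstack([cv2.resize(t["pixels"][145:245,115:215],(400,400),interpolation=cv2.INTER_CUBIC),cv2.resize(c["pixels"][120:220,140:240],(400,400),interpolation=cv2.INTER_CUBIC)]))
E
```

```text
clock: 9.05
ee_pos: [521.1, 187.1, 189.8]
ee_rot: [-0.384, -3.117, 0.008]
force: [0.1, 0.2, 1.0]
finger_gap: 0.695
grasp_force: 0.0
clock: 9.65
ee_pos: [549.3, 70.2, 160.2]
ee_rot: [0.166, -3.135, -0.001]
force: [-0.2, 0.1, -0.2]
finger_gap: 0.695
grasp_force: 0.0
[549.94468315  70.74621286 161.23735826] [[-0.994 -0.107 -0.   ]
 [-0.107  0.994  0.001]
 [ 0.     0.001 -1.   ]] [ 0.00079227 -0.01185461  0.4349094 ]
t [array([174.1, 191.5]), array([145.5, 194.6]), array([158.6, 192.4])]
s [array([193. , 160.9]), array([166.9, 160.4]), array([179.1, 157.8])]
```

View pics/v5.png

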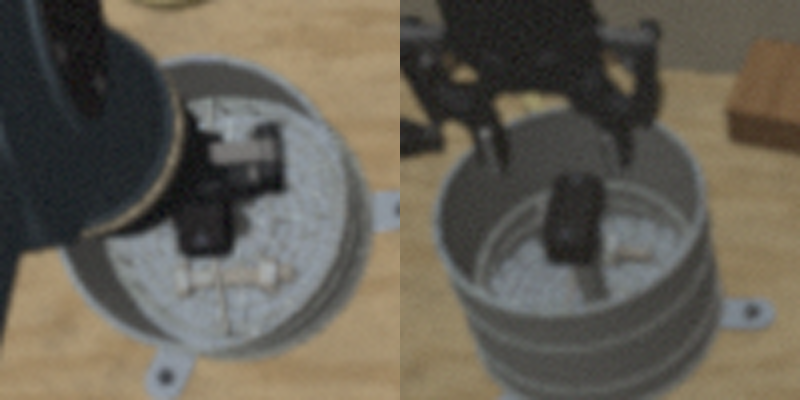

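The fingers straddle the grip symmetrically with matching yaw (side crop: tips at (500,165) and (625,160), grip between). Descending.

```bash
python3 -m crank '[{"gripper":0.4,"dx":0,"dy":-0.006,"dz":0.05,"spin":0},{"gripper":0.4,"dx":0,"dy":-0.012,"dz":0.15,"spin":0},{"gripper":0.4,"dx":0,"dy":-0.012,"dz":0.25,"spin":0},{"gripper":0.4,"dx":0,"dy":-0.012,"dz":0.35,"spin":0},{"gripper":0.4,"dx":0,"dy":-0.012,"dz":0.42,"spin":0},{"gripper":0.4,"dx":0,"dy":-0.012,"dz":0.43,"spin":0},{"gripper":0.4,"dx":0,"dy":-0.012,"dz":0.43,"spin":0}]' 20;python3 -m crank '[{"gripper":0.2,"dx":0,"dy":0,"dz":0,"spin":0},{"gripper":0.1,"dx":0,"dy":0,"dz":0,"spin":0},{"gripper":0,"dx":0,"dy":0,"dz":0,"spin":0},{"gripper":-0.05,"dx":0,"dy":0,"dz":0,"spin":0},{"gripper":-0.05,"dx":0,"dy":0,"dz":0,"spin":0}]'
```

```text
clock: 10.45
ee_pos: [550.2, 67.7, 96.6]
ee_rot: [0.166, -3.137, 0.0]
force: [-0.8, -1.1, -0.8]
finger_gap: 0.695
grasp_force: 0.0
clock: 10.95
ee_pos: [550.6, 69.1, 97.4]
ee_rot: [-0.167, 3.136, 0.003]
force: [-0.7, 7.5, 3.9]
finger_gap: 0.477
grasp_force: 3.2
```

```bash
python3 -m crank '[{"gripper":-0.05,"dx":0,"dy":0.01,"dz":0,"spin":0},{"gripper":-0.2,"dx":0,"dy":0.01,"dz":0,"spin":0},{"gripper":-0.4,"dx":0,"dy":0.01,"dz":0,"spin":0},{"gripper":-0.6,"dx":0,"dy":0.01,"dz":0,"spin":0},{"gripper":-0.6,"dx":0,"dy":0.01,"dz":0,"spin":0}]' 60
```

```text
clock: 11.45
ee_pos: [550.4, 72.1, 97.8]
ee_rot: [-0.168, 3.135, 0.006]
force: [-3.7, 10.2, 8.8]
finger_gap: 0.359
grasp_force: 59.8
```

```bash
python3 -m crank '[{"gripper":-1,"dx":-0.003,"dy":0.012,"dz":-0.015,"spin":0},{"gripper":-1,"dx":-0.003,"dy":0.012,"dz":-0.015,"spin":0}]';python3 -m crank '[{"gripper":-1,"dx":0,"dy":0,"dz":-0.04,"spin":0},{"gripper":-1,"dx":0,"dy":0,"dz":-0.08,"spin":0},{"gripper":-1,"dx":0,"dy":0,"dz":-0.12,"spin":0},{"gripper":-1,"dx":0,"dy":0,"dz":-0.16,"spin":0},{"gripper":-1,"dx":0,"dy":0,"dz":-0.2,"spin":0}]'
```

```text
clock: 11.65
ee_pos: [550.4, 72.2, 99.1]
ee_rot: [-0.167, 3.137, 0.002]
force: [-0.2, 7.9, -4.7]
finger_gap: 0.353
grasp_force: 60.5
clock: 12.15
ee_pos: [550.3, 72.2, 128.8]
ee_rot: [-0.167, 3.137, 0.003]
force: [1.4, 6.1, -7.1]
finger_gap: 0.362
grasp_force: 60.3
```

```bash
python3 -m crank '[{"gripper":-1,"dx":0,"dy":0.008,"dz":-0.04,"spin":0},{"gripper":-1,"dx":0,"dy":0.008,"dz":-0.08,"spin":0},{"gripper":-1,"dx":0,"dy":0.008,"dz":-0.12,"spin":0},{"gripper":-1,"dx":0,"dy":0.008,"dz":-0.15,"spin":0},{"gripper":-1,"dx":0,"dy":0.008,"dz":-0.18,"spin":0},{"gripper":-1,"dx":0,"dy":0.008,"dz":-0.22,"spin":0}]';python3 -m crank '[{"gripper":-1,"dx":0,"dy":0,"dz":-0.04,"spin":0},{"gripper":-1,"dx":0,"dy":0,"dz":-0.08,"spin":0},{"gripper":-1,"dx":0,"dy":0,"dz":-0.12,"spin":0},{"gripper":-1,"dx":0,"dy":0,"dz":-0.16,"spin":0},{"gripper":-1,"dx":0,"dy":0,"dz":-0.18,"spin":0},{"gripper":-1,"dx":0,"dy":0,"dz":-0.18,"spin":0}]'
```

```text
clock: 12.75
ee_pos: [550.2, 72.3, 161.8]
ee_rot: [0.165, -3.137, -0.001]
force: [3.2, 4.5, -11.1]
finger_gap: 0.363
grasp_force: 60.4
clock: 13.35
ee_pos: [550.3, 72.2, 189.4]
ee_rot: [-0.165, 3.137, 0.001]
force: [1.1, 5.2, -4.0]
finger_gap: 0.358
grasp_force: 61.1
```

```bash
python3 -m crank '[{"gripper":-1,"dx":0,"dy":0.008,"dz":-0.01,"spin":0},{"gripper":-1,"dx":0,"dy":0.008,"dz":-0.02,"spin":0},{"gripper":-1,"dx":0,"dy":0.008,"dz":-0.03,"spin":0},{"gripper":-1,"dx":0,"dy":0.008,"dz":-0.04,"spin":0}]';python3 -m crank '[{"gripper":-1,"dx":0,"dy":0,"dz":-0.01,"spin":0},{"gripper":-1,"dx":0,"dy":0,"dz":-0.02,"spin":0}]';python3 -m crank '[{"gripper":-1,"dx":0,"dy":0,"dz":-0.01,"spin":0},{"gripper":-1,"dx":0,"dy":0,"dz":-0.02,"spin":0}]'
```

```text
clock: 13.75
ee_pos: [550.1, 72.6, 194.9]
ee_rot: [0.164, -3.137, 0.001]
force: [2.4, 0.1, -10.3]
finger_gap: 0.363
grasp_force: 61.3
clock: 13.95
ee_pos: [550.1, 72.6, 198.0]
ee_rot: [0.164, -3.137, 0.001]
force: [2.9, 0.2, -9.7]
finger_gap: 0.359
grasp_force: 61.4
clock: 14.15
ee_pos: [549.8, 72.7, 200.4]
ee_rot: [0.165, -3.136, 0.001]
force: [8.3, -0.5, -28.9]
finger_gap: 0.357
grasp_force: 61.5
```

```bash
python3 -m crank '[{"gripper":-1,"dx":0,"dy":0,"dz":0,"spin":0},{"gripper":-1,"dx":0,"dy":0,"dz":0,"spin":0},{"gripper":-1,"dx":0,"dy":0,"dz":0,"spin":0},{"gripper":-1,"dx":0,"dy":0,"dz":0,"spin":0},{"gripper":-1,"dx":0,"dy":0,"dz":0,"spin":0}]'
python3 - <<'E'
from h import *
t=snap("top","t6");c=snap("side","s6")
cv2.imwrite("pics/v6.png",np.hstack([cv2.resize(t["pixels"][120:270,30:230],(400,300)),cv2.resize(c["pixels"][90:240,50:250],(400,300))]))
E
```

```text
clock: 14.65
ee_pos: [550.0, 72.7, 200.3]
ee_rot: [0.164, -3.137, 0.001]
force: [5.3, -1.8, -17.1]
finger_gap: 0.358
grasp_force: 62.7
```

View pics/v6.png

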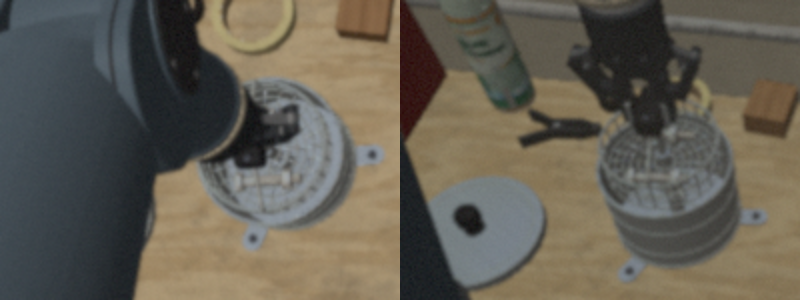

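The basket stands out at rim level with both bolts in it, one on each side of the stem. The lid lies flat, knob up. One small nudge will confirm the hard stop.

```bash
python3 -m crank '[{"gripper":-1,"dx":0,"dy":0,"dz":-0.008,"spin":0},{"gripper":-1,"dx":0,"dy":0,"dz":-0.008,"spin":0},{"gripper":-1,"dx":0,"dy":0,"dz":-0.008,"spin":0},{"gripper":-1,"dx":0,"dy":0,"dz":-0.008,"spin":0},{"gripper":-1,"dx":0,"dy":0,"dz":-0.008,"spin":0},{"gripper":-1,"dx":0,"dy":0,"dz":-0.008,"spin":0}]' 80
```

```text
clock: 15.35
ee_pos: [549.9, 72.6, 200.5]
ee_rot: [0.164, -3.136, 0.001]
force: [8.1, -1.0, -26.6]
finger_gap: 0.354
grasp_force: 83.1
```

Commanding 1.2 mm more raised it only 0.2 mm while the force went up, so it's on the hard stop.

```bash
python3 -c "
from bench import robot
print(robot.hand_in())"
```

```text
the job is handed in; nothing more can be done
None
```

The job is handed in: the lid lies right way up on the bench to the left of the can, and the arm still holds the grip at the second stop with the basket raised clear and both bolts in it.

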